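Stack a coupling pack in the gauging slide and hold it under the dial gauge

TASK

Build the pack in the round nest of the gauging slide, one part at a time and each lying flat in the pocket: the dark steel body first with its spigot up, then the white spacer ring, then the brass disc. Then pull the slide out to the left by its black knob, against its return spring, until its white line meets the red line under the dial gauge, so that the gauge can be read, and hold it there: finish still gripping the knob, because the slide springs back when let go. Do not knock the dial gauge, and leave the flux tin, the screwdriver and the vial where they are.

Things in the scene. Friction and masses are not known exactly. Their poses are not given: they have to be found in the camera images.
- gauge_bed: Fixed bed of the gauging slide: aluminium plate with two steel rails, 106 mm wide (x), y from -165 to +140 mm, rail tops 24 mm high; grey spring drum on the right end (y -170 to -131 mm, 52 mm high), guide over the draw bar at y = 68 mm, 33 mm high. Origin on the bench, on the slide's centre line. Its +y (to the robot's left, turned up to 0.15 rad) is the way the slide is pulled.
- slide: The moving slide: nest plate, draw bar and knob in one. Origin: on the bench, equal to the bed's origin when the slide is home (where its spring keeps it); it moves along the bed's +y by up to 150 mm. The constant-force spring pulls it home with about 8 N at home, 10 N at 120 mm. The red line needs a pull of about 98 to 122 mm.
- nest_seat (a point): Centre of the pocket floor in the slide's nest, 26 mm above the bench; axes as the bed's. Pocket 47 mm diameter, 30 mm deep, mouth chamfered 2.5 mm: two half-round walls 7.5 mm thick at its -y and +y sides, and between them a finger slot 30 mm wide right across along the bed's x, open at both ends, down to the pocket floor. The slide plate and rails outside are no higher.
- knob_grip (a point): Middle of the grip of the black upright knob on the slide, on its axis, 61 mm above the bench, 210 mm from the nest centre along +y. The grip is round, 20 mm diameter from 37 to 69 mm above the bench, domed top at 75 mm. Rigid with the slide.
- slide_line (a point): Front end of the white index line on the slide's tab, level with the nest's centre, 53 mm in front of it (-x of the bed), 27 mm above the bench; moves with the slide.
- mark_line (a point): The red line on the front lip of the dial gauge's saddle, straight in front of the stylus, 27 mm above the bench. Axes as the bed's; the slide is at the mark when slide_line stands at y = 0 of this frame. The saddle is clamped at a different place along the bed each time.
- dial_gauge: The dial gauge on its column behind the slide, fixed; origin on the bench under the stylus, on the slide's centre line, axes as the bed's. Column of 12 mm diameter 64 mm behind the centre line, arm and small dial (41 mm) over the slide, 121 mm high in all; underside of the stem 66 mm above the bench.
- gauge_plunger (a joint): Lift of the gauge's spring-loaded ball stylus, in m: 0 hanging free with its tip 57.5 mm above the bench; a complete pack (its top 60 mm above the bench) lifts it by about 0.0025 as it slides under it. About 1 N.
- pack_body: Dark steel body of the pack, 44 mm diameter, 18 mm high, with a spigot of 16 mm diameter and 6 mm height on top; 0.15 kg. Origin at the centre of its underside, z up through the spigot. It stands upright on the bench.
- spacer_ring: White plastic spacer ring, 44 mm outside, 21 mm inside, 8 mm thick, 0.03 kg; origin at the centre of its underside. Lies flat on the bench. It fits round the body's spigot and rests on the body's shoulder.
- top_disc: Brass disc, 44 mm diameter, 8 mm thick, 0.08 kg; origin at the centre of its underside. Lies flat on the bench.
- flux_tin: Round white tin, 52 mm diameter, 22 mm high, on the bench in front of the left end of the bed. Bystander.
- screwdriver: Small screwdriver with a green handle, 151 mm long, on the bench in front of the right end of the bed. Bystander.
- vial: Clear vial with a white cap, 16 mm diameter, 36 mm high, behind the bed. Bystander.
Not all that is in view belongs to the job. Of the things shaped like the spacer_ring, the white one is meant. Of the things that look like the top_disc, the smaller one is meant.

How it is judged:
On the way, in this order (a step that is already met when the one before it is completed fails the run):
1. the steel body stands flat on the pocket's floor, spigot up (horizontal distance between pack_body and nest_seat below 0.004 m and z of pack_body in the frame of nest_seat between -0.002 and 0.002 m and angle between pack_body's own z axis and vertical below 0.06 rad), for 0.2 s.
2. the white spacer ring lies flat on the body in the pocket (all of step 1 and horizontal distance between spacer_ring and nest_seat below 0.004 m and z of spacer_ring in the frame of nest_seat between 0.016 and 0.02 m and angle between spacer_ring's own z axis and vertical below 0.06 rad), for 0.2 s.
3. the brass disc lies flat on the spacer in the pocket, the slide still at home (all of step 2 and horizontal distance between top_disc and nest_seat below 0.004 m and z of top_disc in the frame of nest_seat between 0.024 and 0.028 m and angle between top_disc's own z axis and vertical below 0.06 rad and y of slide in the frame of gauge_bed below 0.02 m), for 0.2 s.
4. the slide is pulled out to the mark, the pack under the stylus (y of slide_line in the frame of mark_line between -0.003 and 0.003 m and value of joint gauge_plunger above 0.001 m), for 0.2 s.
At the end, for the whole second after the job is handed in: Body, ring and disc in the pocket (each within 4 mm of its centre, 2 mm of its height, 0.06 rad of level), the white line within 3 mm of the red one and still, the stylus lifted over 1 mm by the disc, the fingers holding the knob with over 2 N (all of step 2 and all of step 4 and horizontal distance between top_disc and nest_seat below 0.004 m and z of top_disc in the frame of nest_seat between 0.024 and 0.028 m and angle between top_disc's own z axis and vertical below 0.06 rad and contact force between the fingers and slide above 2 N and distance between the grasp point and knob_grip below 0.05 m and linear speed of slide below 0.01 m/s); the arm keeps its last pose, push and grip.
It fails at once if the dial gauge is knocked (more than 8 N) (contact force between any of the arm, the fingers and dial_gauge above 8 N).
It fails at once if the flux tin, the screwdriver or the vial is displaced by more than 20 mm (distance of any of flux_tin, screwdriver, vial from where it was at the start of the episode above 0.02 m).
It also fails if it takes over 72 s, if anything falls off the work surface, if the arm or the gripper's body presses on something with over 40 N, if the wrist force passes 120 N, or if a joint passes its speed limit or range.

ROBOT

A 7-joint arm with a two-finger parallel gripper is mounted at the origin on a cart in front of the work surface, level with it; the furniture and walls round the work are solid. World frame = base frame: x ahead of the robot, y to its left, z up, the work surface at z = 0. Lengths are in m, angles in rad, forces in N, time in s.
With the tool pointing down it reaches from about 0.425 to 0.8 m from the base axis. Payload 8.3 kg.
Tool frame: the origin (TCP) lies midway between the tips of the shut fingers; the grasp point (between the pads) lies 19 mm behind it; z points along the fingers, y is the line along which they close (so a half turn about z gives the same grasp; the last joint's range is limited). The gripper opens to 85 mm and grips with 20 to 120 N. Pads are 22 mm wide; open, the fingers measure 114 mm over their backs; the gripper's body (76 mm by 85 mm) begins 54 mm behind the grasp point. The pads swing forward as they close: fully open they stand 13 mm farther back than shut.
Start: joints at [-1.302, 0.383, 0.016, 1.37, -0.006, 1.388, -0.046], TCP at [0.204, 0.591, 0.231] pointing down, gripper open.
Joint ranges: [-2.95, 2.95], [-0.25, 2.06], [-1.52, 1.56], [0.18, 2.33], [-1.44, 4.58], [0.02, 2.06], [-3.01, 3.01]. Speed limits (rad/s): [2.39, 2.39, 3.01, 3.01, 3.14, 3.14, 3.14].

INTERFACE

Orientations are given as a 3x3 rotation matrix whose columns are the frame's x, y, z axes.
In Python, from workcell import telemetry, imaging, env gives the robot as it stands.
- The arm moves only by the tool step_arm, never from a script. Its argument "deltas" is a list of rows, each an object of numbers: "tx", "ty", "tz": the shift along the world's x, y, z each as a share of 0.25 m, from -1 to 1; "rx", "ry", "rz": the turn, a rotation vector about the world's x, y, z each as a share of pi rad, from -1 to 1; "fingers": the opening, from -1 (shut) to 1 (fully open). In form: [{"tx": .., "ty": .., "tz": .., "rx": .., "ry": .., "rz": .., "fingers": ..}, ...]. A call has 1 to 5 rows; each row is the pose to reach, as a shift and turn from the pose commanded when the call began, turning the shorter way round; what a row does not reach only later rows make up. A row lasts 1/10 s, in which the tool goes at most 50 mm and 8.59 degrees, less where a joint would pass 70% of its speed; a pose out of reach is approached as far as the arm can. A call with a number of a shift or a turn outside -1 to 1 is refused whole. A call with a gripper value outside its range is refused whole. The fingers move at their own pace and stop on an object; "squeeze" is the grip in N (left out, the last holds). Time passes only in rows, so rows that repeat a pose let the fingers close. It gives the time, the measured TCP pose, the force, the opening and the grip force at its end, in the units of the state.
- telemetry.sense(): the state, without advancing time (a new reading comes with each control period).
- imaging.get_image(name): name is "side" or "top"; returns a dict with "img" (480x640x3 uint8, red, green, blue), "fov_y" (degrees; the focal length in pixels is half the picture's height over the tangent of half this angle, whatever the lens; pixels are square), "cx", "cy" (the principal point, pixels), "view" (4x4, takes a point from world to camera coordinates). Camera axes: x right, y down, z forward; pixel columns grow to the right and rows downward; lengths in m; the calibration is good to about 2 mm. A picture is of the moment at which its call begins. There is no depth.
- env.hand_in(): hands the job in; it is judged then, once.
The state is a dict: "time_s": time; "qpos": joint angles; "joint_vel": joint speeds; "effort": joint torques, N m; "ee_pos": TCP position; "eef_rot": TCP orientation; "contact_force": force on the tool from outside, world axes, zero at the start; "torque": the same for the moment, N m; "opening": opening from 0.0 (shut) to 1.0 (fully open); "finger_force": force on a finger pad.
Only numpy, scipy, OpenCV 4.12 (cv2) and the standard library are available. Lean on these libraries where they do the work, as an engineer would, in place of code of your own. Each camera call takes 0.05 s, during which the arm holds its last target. There are 200 camera calls.

## Working session

There is one attempt and no reset: what is moved stays moved. The work goes in short steps, Python scripts to look and compute and a tool call to move; the robot and the scene stay as the last step left them, time stands still between calls to the robot, and variables do not carry over. Pictures are saved under pics/ and viewed, at most 13 in all, crops included, and the job is handed in when it is done.

Besides the shell and the picture viewer there is one more tool, called after "Call:" as name([rows], argument=value, ...), one row to a line, values as JSON. step_arm: Moves the arm, as the interface text tells. Its arguments: {"type":"object","properties":{"deltas":{"type":"array"},"squeeze":{"type":"number"}},"required":["deltas"]}

```bash
mkdir -p pics; cat > h.py <<'E'
import numpy as np, cv2
from workcell import telemetry, imaging, env
def cam(n,save=None):
    d=imaging.get_image(n)
    if save: cv2.imwrite(f'pics/{save}.png',d['img'][:,:,::-1])
    return d
def fpx(d): return 240/np.tan(np.radians(d['fov_y'])/2)
def pix2w(d,u,v,z):
    f=fpx(d);V=np.array(d['view']);R=V[:3,:3];t=V[:3,3]
    c=-R.T@t; r=R.T@np.array([(u-d['cx'])/f,(v-d['cy'])/f,1])
    return c+r*(z-c[2])/r[2]
def w2pix(d,p):
    V=np.array(d['view']);q=V[:3,:3]@np.array(p)+V[:3,3];f=fpx(d)
    return d['cx']+f*q[0]/q[2],d['cy']+f*q[1]/q[2]
E
python3 - <<'E'
from h import *
import pickle
for n in('top','side'):
    d=cam(n,n+'0'); pickle.dump(d,open(n+'0.pkl','wb')); print(n,d.keys(),d['fov_y'],d['cx'],d['cy'],np.round(d['view'],3).tolist())
s=telemetry.sense();print(s)
E
```

```text
top dict_keys(['img', 'fov_y', 'cx', 'cy', 'view']) 45.508054020898 326.28315580905917 237.24982812780144 [[-0.088, -0.996, 0.0, 0.056], [-0.971, 0.086, -0.223, 0.541], [0.222, -0.02, -0.975, 1.447], [0.0, 0.0, 0.0, 1.0]]
side dict_keys(['img', 'fov_y', 'cx', 'cy', 'view']) 42.875488675808185 321.57181219873866 250.37658299247016 [[-0.741, -0.672, -0.002, 0.409], [-0.409, 0.454, -0.791, 0.256], [0.532, -0.585, -0.612, 1.436], [0.0, 0.0, 0.0, 1.0]]
{'time_s': 0.1, 'qpos': array([-1.30186147,  0.38415904,  0.01636119,  1.37100233, -0.00628903,
        1.38824126, -0.04649679]), 'joint_vel': array([-0.00053146, -0.00175719, -0.00072891, -0.00214437,  0.00075128,
        0.00028337, -0.00044719]), 'effort': array([ 3.10919298e-03, -6.29127717e+01,  8.47974569e-01, -3.72764575e+01,
        1.69809849e-02,  1.04101613e-02,  3.94806278e-06]), 'ee_pos': array([0.20342523, 0.5904937 , 0.23039685]), 'eef_rot': array([[-9.45472816e-01,  3.25700566e-01, -5.44107173e-04],
       [ 3.25701019e-01,  9.45471333e-01, -1.67452338e-03],
       [-3.09554802e-05, -1.76043260e-03, -9.99998450e-01]]), 'contact_force': array([-0.58712473,  0.13245415,  0.39841006]), 'torque': array([-0.0067022 , -0.00977034, -0.00671696]), 'finger_force': 0.0, 'opening': 0.9977053587800154}
```

View pics/top0.png

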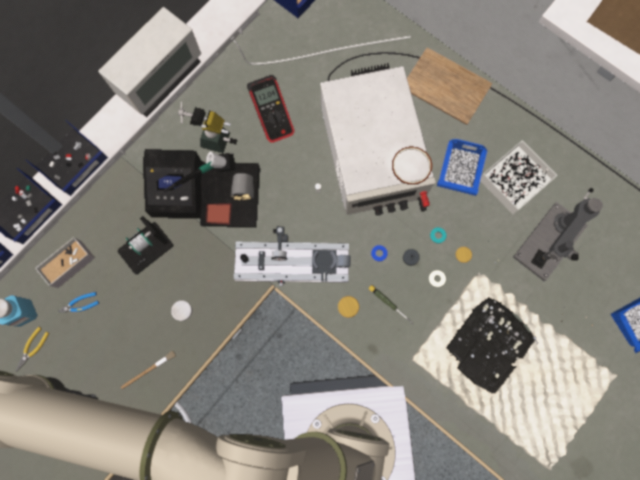

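View pics/side0.png

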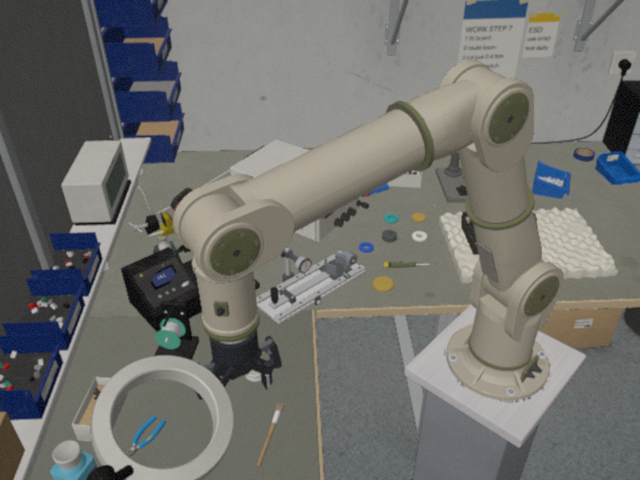

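The top view shows the bed around (292,262), with the knob near (243,258) and the nest near (325,262). The candidates are:
- **Body:** the dark cylinder at (411,257).
- **Rings:** white (437,278), blue (380,253) and teal (438,235). White is the one meant.
- **Brass discs:** (463,254) small and (348,306) large. The small one is meant.

I'll check these choices in a close crop.

```bash
python3 - <<'E'
import cv2
a=cv2.imread('pics/top0.png')
cv2.imwrite('pics/c1.png',cv2.resize(a[215:325,225:485],None,fx=3.07,fy=3.07,interpolation=cv2.INTER_CUBIC))
c=cv2.resize(a[222:292,228:358],None,fx=6,fy=6,interpolation=cv2.INTER_CUBIC)
cv2.imwrite('pics/c2.png',c)
E
```

```text
(no output)
```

View pics/c1.png

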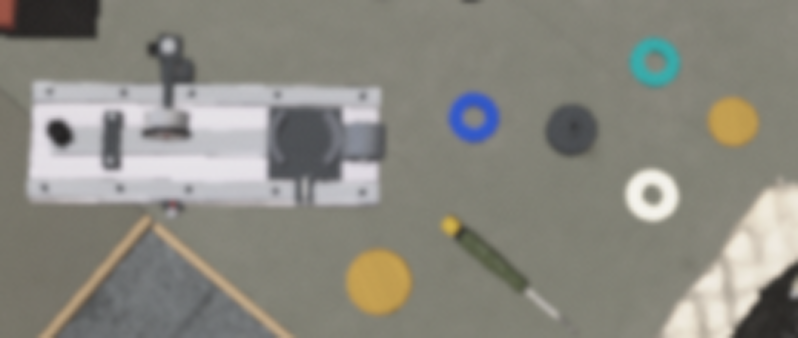

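View pics/c2.png

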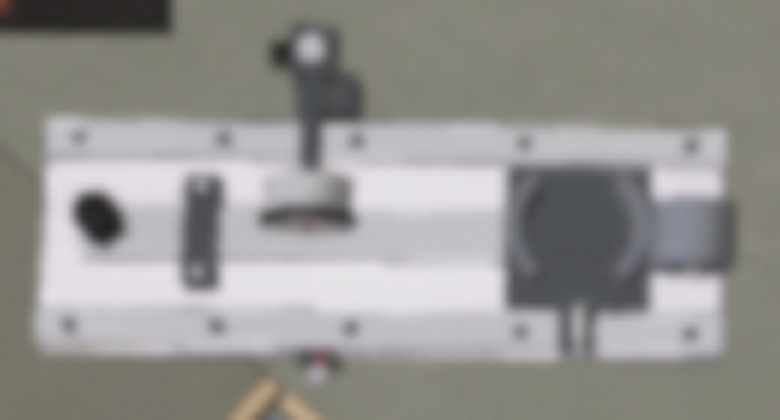

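The crop confirms the choices: white ring at crop (653,195), small brass disc at (733,121) and body at (571,129). The red line shows on the saddle lip at c2 (318,356), and the white line with the tab is at c2 (578,335). Next I measure these positions.

```bash
cat > m.py <<'E'
from h import *
import pickle
from scipy.optimize import least_squares
T=pickle.load(open('top0.pkl','rb'));S=pickle.load(open('side0.pkl','rb'))
def blob(d,u,v,lo,hi,r=14):
    hsv=cv2.cvtColor(d['img'],cv2.COLOR_RGB2HSV)
    m=cv2.inRange(hsv,np.array(lo),np.array(hi));k=np.zeros_like(m);cv2.circle(k,(u,v),r,255,-1)
    cs,_=cv2.findContours(m&k,cv2.RETR_EXTERNAL,cv2.CHAIN_APPROX_NONE);c=max(cs,key=cv2.contourArea)
    (x,y),_=cv2.minEnclosingCircle(c);M=np.zeros_like(m);cv2.drawContours(M,[c],-1,255,-1)
    Y,X=np.nonzero(M);return X.mean(),Y.mean(),len(X)
if __name__=='__main__':
    for n,z,t,s,lo,hi in[('body',.009,(411,257),(390,236),(0,0,0),(180,255,100)),
      ('ring',.005,(437,278),(419,237),(0,0,180),(180,60,255)),('disc',.005,(463,254),(418,217),(10,90,100),(35,255,255))]:
        for nm,d,p,r in(('T',T,t,14),('S',S,s,12)):
            b=blob(d,*p,lo,hi,r);print(n,nm,np.round(b,1),np.round(pix2w(d,b[0],b[1],z),4))
    P=[((48,118),(.053,.14,.024)),((38,350),(-.053,.14,.022)),((722,353),(-.053,-.165,.022)),((725,130),(.053,-.165,.024)),
       ((578,222),(0,-.1,.056)),((101,215),(0,.11,.072)),((578,354),(-.053,-.1,.027)),((200,230),(0,.068,.033))]
    px=[((x+.5)/6-.5+228,(y+.5)/6-.5+222) for (x,y),_ in P]
    def g(p,L): c,s=np.cos(p[2]),np.sin(p[2]);return [p[0]+c*L[0]-s*L[1],p[1]+s*L[0]+c*L[1],L[2]]
    f=lambda p:np.ravel([np.subtract(w2pix(T,g(p,L)),q) for (_,L),q in zip(P,px)])
    r=least_squares(f,[.6,.1,0],loss='soft_l1');p=r.x
    print('bed',np.round(p,4),np.round(f(p).reshape(-1,2),2).tolist())
    red=pix2w(T,(318.5)/6-.5+228,356/6-.5+222,.027);c,s=np.cos(p[2]),np.sin(p[2]);d=red[:2]-p[:2]
    print('red',red,'in bed',c*d[0]+s*d[1],-s*d[0]+c*d[1]);print('nest',g(p,(0,-.1,.026)),'knob',g(p,(0,.11,.061)))
    print('side px nest,knob,bed',[np.round(w2pix(S,g(p,L)),1).tolist() for L in((0,-.1,.056),(0,.11,.075),(-.053,.14,.024),(-.053,-.165,.024))])
E
python3 m.py
python3 -c "
import cv2
a=cv2.imread('pics/side0.png')
cv2.imwrite('pics/c3.png',cv2.resize(a[195:325,250:440],None,fx=4.2,fy=4.2,interpolation=cv2.INTER_CUBIC))"
```

```text
body T [410.8 257.2 225. ] [ 0.48   -0.2164  0.009 ]
body S [389.  235.8 164. ] [ 0.476  -0.2139  0.009 ]
ring T [436.9 278.2 235. ] [ 0.4173 -0.2801  0.005 ]
ring S [418.9 235.6  96. ] [ 0.4139 -0.2787  0.005 ]
disc T [463.4 254.4 213. ] [ 0.4757 -0.3604  0.005 ]
disc S [418.4 217.  105. ] [ 0.4714 -0.3579  0.005 ]
bed [ 0.4966  0.1178 -0.0969] [[-0.14, -0.19], [-0.12, 0.21], [0.54, 0.7], [0.07, -1.22], [0.25, 0.34], [-1.18, -0.33], [0.09, 0.04], [0.16, 0.08]]
red [0.44373078 0.13811362 0.027     ] in bed -0.05456844483152993 0.015096341048472208
nest [np.float64(0.4869037619628067), np.float64(0.01827632901269284), 0.026] knob [np.float64(0.5072280581703441), np.float64(0.2272904983497698), 0.061]
side px nest,knob,bed [[334.7, 258.1], [273.5, 287.4], [278.5, 318.8], [365.2, 266.2]]
```

View pics/c3.png

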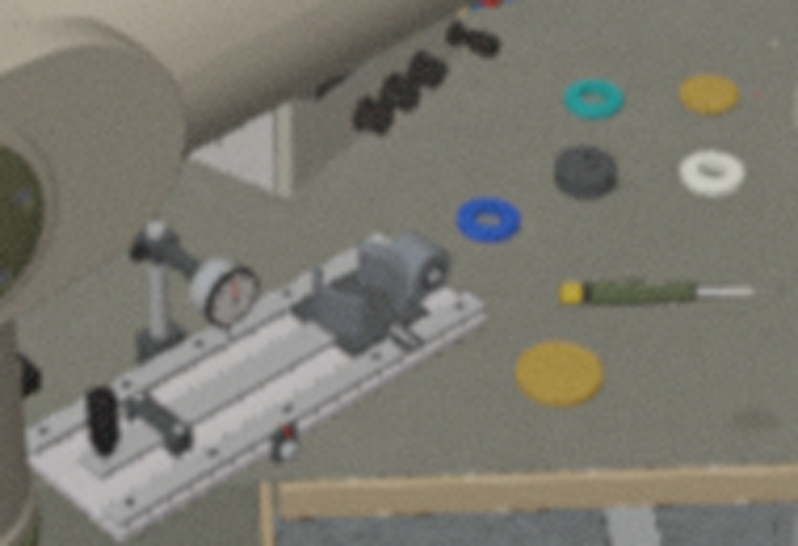

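The c3 view shows the knob at (103,420), the gauge dial at (230,293), the red line at (288,433), the nest at (350,305) and its white line at (405,337). The two cameras differ by about 4 mm and 2.5 mm, so I use the mean. I'm moving toward the body now.

Call:
step_arm([
  {"tx":0.76,"ty":-0.64,"tz":0,"rz":-0.22,"fingers":1},
  {"tx":0.76,"ty":-0.64,"tz":0,"rz":-0.22,"fingers":1},
  {"tx":0.76,"ty":-0.64,"tz":0,"rz":-0.22,"fingers":1},
  {"tx":0.76,"ty":-0.64,"tz":0,"rz":-0.22,"fingers":1},
  {"tx":0.76,"ty":-0.64,"tz":0,"rz":-0.22,"fingers":1},
], squeeze=40)

```text
$.deltas[0]: bad value
```

Call:
step_arm([
  {"tx":0.3,"ty":-0.94,"rz":-0.205,"fingers":1},
  {"tx":0.3,"ty":-0.94,"rz":-0.205,"fingers":1},
  {"tx":0.3,"ty":-0.94,"rz":-0.205,"fingers":1},
  {"tx":0.3,"ty":-0.94,"rz":-0.205,"fingers":1},
  {"tx":0.3,"ty":-0.94,"rz":-0.205,"fingers":1},
])

```text
$.deltas[0]: bad value
```

Call:
step_arm([
  {"tx":0.04,"ty":-0.98,"fingers":1},
  {"tx":0.04,"ty":-0.98,"fingers":1},
  {"tx":0.04,"ty":-0.98,"fingers":1},
  {"tx":0.04,"ty":-0.98,"fingers":1},
  {"tx":0.04,"ty":-0.98,"fingers":1},
])

```text
$.deltas[0]: bad value
```

Call:
step_arm([
  {"tx":0.76,"ty":-0.64,"tz":0,"rx":0,"ry":0,"rz":-0.22,"fingers":1},
  {"tx":0.76,"ty":-0.64,"tz":0,"rx":0,"ry":0,"rz":-0.22,"fingers":1},
  {"tx":0.76,"ty":-0.64,"tz":0,"rx":0,"ry":0,"rz":-0.22,"fingers":1},
  {"tx":0.76,"ty":-0.64,"tz":0,"rx":0,"ry":0,"rz":-0.22,"fingers":1},
  {"tx":0.76,"ty":-0.64,"tz":0,"rx":0,"ry":0,"rz":-0.22,"fingers":1},
], squeeze=40)

```text
time_s: 0.6
ee_pos: [0.3948, 0.4291, 0.2311]
eef_rot: [[-0.516, 0.857, -0.0], [0.857, 0.516, -0.0], [-0.0, -0.0, -1.0]]
contact_force: [0.2, 0.5, -0.9]
opening: 1.002
finger_force: 0.0
```

Call:
step_arm([
  {"tx":0.3,"ty":-0.94,"tz":0,"rx":0,"ry":0,"rz":-0.205,"fingers":1},
  {"tx":0.3,"ty":-0.94,"tz":0,"rx":0,"ry":0,"rz":-0.205,"fingers":1},
  {"tx":0.3,"ty":-0.94,"tz":0,"rx":0,"ry":0,"rz":-0.205,"fingers":1},
  {"tx":0.3,"ty":-0.94,"tz":0,"rx":0,"ry":0,"rz":-0.205,"fingers":1},
  {"tx":0.3,"ty":-0.94,"tz":0,"rx":0,"ry":0,"rz":-0.205,"fingers":1},
])

```text
time_s: 1.1
ee_pos: [0.4687, 0.1934, 0.2311]
eef_rot: [[0.102, 0.995, -0.0], [0.995, -0.102, -0.0], [-0.0, -0.0, -1.0]]
contact_force: [0.7, 0.8, 1.1]
opening: 1.002
finger_force: 0.0
```

Call:
step_arm([
  {"tx":0.04,"ty":-0.98,"tz":0,"rx":0,"ry":0,"rz":0,"fingers":1},
  {"tx":0.04,"ty":-0.98,"tz":0,"rx":0,"ry":0,"rz":0,"fingers":1},
  {"tx":0.04,"ty":-0.98,"tz":0,"rx":0,"ry":0,"rz":0,"fingers":1},
  {"tx":0.04,"ty":-0.98,"tz":0,"rx":0,"ry":0,"rz":0,"fingers":1},
  {"tx":0.04,"ty":-0.98,"tz":0,"rx":0,"ry":0,"rz":0,"fingers":1},
])

```text
time_s: 1.6
ee_pos: [0.4779, -0.0516, 0.2312]
eef_rot: [[0.097, 0.995, -0.0], [0.995, -0.097, 0.0], [0.0, -0.0, -1.0]]
contact_force: [0.8, 0.0, -0.2]
opening: 0.998
finger_force: 0.0
```

Call:
step_arm([
  {"tx":0,"ty":-0.2,"tz":0,"rx":0,"ry":0,"rz":0,"fingers":1},
  {"tx":0,"ty":-0.4,"tz":-0.1,"rx":0,"ry":0,"rz":0,"fingers":1},
  {"tx":0,"ty":-0.58,"tz":-0.2,"rx":0,"ry":0,"rz":0,"fingers":1},
  {"tx":0,"ty":-0.66,"tz":-0.36,"rx":0,"ry":0,"rz":0,"fingers":1},
  {"tx":0,"ty":-0.66,"tz":-0.54,"rx":0,"ry":0,"rz":0,"fingers":1},
])

```text
time_s: 2.1
ee_pos: [0.4779, -0.2193, 0.0959]
eef_rot: [[0.102, 0.995, 0.002], [0.995, -0.102, -0.003], [-0.003, 0.003, -1.0]]
contact_force: [0.1, 0.8, 0.2]
opening: 0.997
finger_force: 0.0
```

Call:
step_arm([
  {"tx":0,"ty":0,"tz":-0.18,"rx":0,"ry":0,"rz":0,"fingers":1},
  {"tx":0,"ty":0,"tz":-0.3,"rx":0,"ry":0,"rz":0,"fingers":1},
  {"tx":0,"ty":0,"tz":-0.36,"rx":0,"ry":0,"rz":0,"fingers":1},
  {"tx":0,"ty":0,"tz":-0.36,"rx":0,"ry":0,"rz":0,"fingers":-1},
  {"tx":0,"ty":0,"tz":-0.36,"rx":0,"ry":0,"rz":0,"fingers":-1},
])

```text
time_s: 2.6
ee_pos: [0.4793, -0.2145, 0.0074]
eef_rot: [[0.096, 0.995, 0.001], [0.995, -0.096, -0.0], [-0.0, 0.001, -1.0]]
contact_force: [-0.9, 0.2, 0.7]
opening: 0.69
finger_force: 0.0
```

Call:
step_arm([
  {"tx":0,"ty":0,"tz":0,"rx":0,"ry":0,"rz":0,"fingers":-1},
  {"tx":0,"ty":0,"tz":0,"rx":0,"ry":0,"rz":0,"fingers":-1},
  {"tx":0,"ty":0,"tz":0,"rx":0,"ry":0,"rz":0,"fingers":-1},
  {"tx":0,"ty":0,"tz":0,"rx":0,"ry":0,"rz":0,"fingers":-1},
])

```text
time_s: 3.0
ee_pos: [0.4801, -0.2146, 0.0086]
eef_rot: [[0.096, 0.995, 0.004], [0.995, -0.096, -0.0], [-0.0, 0.004, -1.0]]
contact_force: [-2.9, 0.1, 6.5]
opening: 0.487
finger_force: 39.5
```

Call:
step_arm([
  {"tx":0,"ty":0,"tz":0.1,"rx":0,"ry":0,"rz":0,"fingers":-1},
  {"tx":0,"ty":0,"tz":0.25,"rx":0,"ry":0,"rz":0,"fingers":-1},
  {"tx":0,"ty":0.05,"tz":0.4,"rx":0,"ry":0,"rz":0,"fingers":-1},
  {"tx":0.01,"ty":0.2,"tz":0.48,"rx":0,"ry":0,"rz":0,"fingers":-1},
  {"tx":0.01,"ty":0.38,"tz":0.48,"rx":0,"ry":0,"rz":0,"fingers":-1},
])

```text
time_s: 3.5
ee_pos: [0.4836, -0.1205, 0.131]
eef_rot: [[0.1, 0.995, 0.009], [0.995, -0.1, -0.0], [0.001, 0.009, -1.0]]
contact_force: [1.3, 0.3, -1.5]
opening: 0.485
finger_force: 41.2
```

Call:
step_arm([
  {"tx":0.01,"ty":0.18,"tz":0,"rx":0,"ry":0,"rz":0,"fingers":-1},
  {"tx":0.01,"ty":0.36,"tz":0,"rx":0,"ry":0,"rz":0,"fingers":-1},
  {"tx":0.02,"ty":0.5,"tz":0,"rx":0,"ry":0,"rz":0,"fingers":-1},
  {"tx":0.02,"ty":0.55,"tz":-0.1,"rx":0,"ry":0,"rz":0,"fingers":-1},
  {"tx":0.02,"ty":0.555,"tz":-0.2,"rx":0,"ry":0,"rz":0,"fingers":-1},
])

```text
time_s: 4.0
ee_pos: [0.4874, 0.0232, 0.0775]
eef_rot: [[0.091, 0.996, 0.004], [0.996, -0.091, 0.003], [0.003, 0.004, -1.0]]
contact_force: [0.4, 0.2, -1.9]
opening: 0.486
finger_force: 41.2
```

```bash
python3 - <<'E'
from h import *
d=cam('side','s1');s=telemetry.sense();print(s['ee_pos'],s['opening'],s['contact_force'])
a=cv2.imread('pics/s1.png');cv2.imwrite('pics/c4.png',cv2.resize(a[215:305,285:385],None,fx=6,fy=6,interpolation=cv2.INTER_CUBIC))
E
```

```text
[0.48445147 0.02182927 0.07341006] 0.49131022748624825 [-3.56891281  0.59578388 -4.15698474]
```

View pics/c4.png

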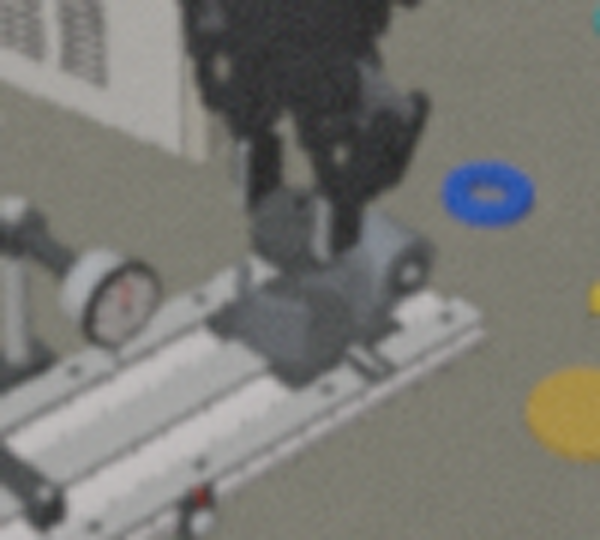

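The side view shows the body held level over the nest, with its spigot near c4 (295,195) and the nest near (290,300). I lower it while watching the force.

Call:
step_arm([
  {"tx":-0.006,"ty":0,"tz":-0.04,"rx":0,"ry":0,"rz":0,"fingers":-1},
  {"tx":-0.006,"ty":0,"tz":-0.06,"rx":0,"ry":0,"rz":0,"fingers":-1},
  {"tx":-0.006,"ty":0,"tz":-0.08,"rx":0,"ry":0,"rz":0,"fingers":-1},
  {"tx":-0.006,"ty":0,"tz":-0.1,"rx":0,"ry":0,"rz":0,"fingers":-1},
  {"tx":-0.006,"ty":0,"tz":-0.1,"rx":0,"ry":0,"rz":0,"fingers":-1},
])

```text
time_s: 4.55
ee_pos: [0.4857, 0.0197, 0.0516]
eef_rot: [[0.096, 0.995, 0.002], [0.995, -0.096, 0.0], [0.001, 0.002, -1.0]]
contact_force: [4.0, 1.9, -0.8]
opening: 0.486
finger_force: 41.2
```

Call:
step_arm([
  {"tx":0,"ty":0,"tz":-0.03,"rx":0,"ry":0,"rz":0,"fingers":-1},
  {"tx":0,"ty":0,"tz":-0.05,"rx":0,"ry":0,"rz":0,"fingers":-1},
  {"tx":0,"ty":0,"tz":-0.06,"rx":0,"ry":0,"rz":0,"fingers":-1},
  {"tx":0,"ty":0,"tz":-0.068,"rx":0,"ry":0,"rz":0,"fingers":-1},
  {"tx":0,"ty":0,"tz":-0.068,"rx":0,"ry":0,"rz":0,"fingers":-1},
])

```text
time_s: 5.05
ee_pos: [0.4853, 0.0201, 0.0346]
eef_rot: [[0.096, 0.995, 0.001], [0.995, -0.096, 0.001], [0.001, 0.001, -1.0]]
contact_force: [2.7, 2.4, 4.2]
opening: 0.489
finger_force: 41.8
```

Call:
step_arm([
  {"tx":0,"ty":0,"tz":0,"rx":0,"ry":0,"rz":0,"fingers":1},
  {"tx":0,"ty":0,"tz":0,"rx":0,"ry":0,"rz":0,"fingers":1},
  {"tx":0,"ty":0,"tz":0.05,"rx":0,"ry":0,"rz":0,"fingers":1},
  {"tx":0,"ty":0,"tz":0.2,"rx":0,"ry":0,"rz":0,"fingers":1},
  {"tx":0,"ty":0,"tz":0.38,"rx":0,"ry":0,"rz":0,"fingers":1},
])

```text
time_s: 5.55
ee_pos: [0.4828, 0.0188, 0.1296]
eef_rot: [[0.097, 0.995, -0.004], [0.995, -0.097, -0.002], [-0.002, -0.004, -1.0]]
contact_force: [1.2, 0.7, -0.3]
opening: 0.999
finger_force: 0.0
```

Call:
step_arm([
  {"tx":-0.03,"ty":-0.2,"tz":0.02,"rx":0,"ry":0,"rz":0,"fingers":1},
  {"tx":-0.08,"ty":-0.4,"tz":0.02,"rx":0,"ry":0,"rz":0,"fingers":1},
  {"tx":-0.12,"ty":-0.6,"tz":0.02,"rx":0,"ry":0,"rz":0,"fingers":1},
  {"tx":-0.16,"ty":-0.8,"tz":0.02,"rx":0,"ry":0,"rz":0,"fingers":1},
  {"tx":-0.2,"ty":-1.0,"tz":0.02,"rx":0,"ry":0,"rz":0,"fingers":1},
])

```text
time_s: 6.05
ee_pos: [0.4345, -0.2269, 0.1351]
eef_rot: [[0.096, 0.995, 0.001], [0.995, -0.096, 0.001], [0.001, 0.001, -1.0]]
contact_force: [1.7, 0.3, -0.0]
opening: 1.0
finger_force: 0.0
```

```bash
python3 - <<'E'
from h import *
d=cam('side','s2');t=cam('top','t2');s=telemetry.sense();print(s['ee_pos'])
a=cv2.imread('pics/s2.png')[225:295,285:385];b=cv2.imread('pics/t2.png')[232:302,290:390]
f=lambda x:cv2.resize(x,None,fx=5.5,fy=5.5,interpolation=cv2.INTER_CUBIC)
cv2.imwrite('pics/c5.png',np.vstack([f(a)[:300],f(b)[:300]]))
E
```

```text
[ 0.43216041 -0.233072    0.13557461]
```

View pics/c5.png

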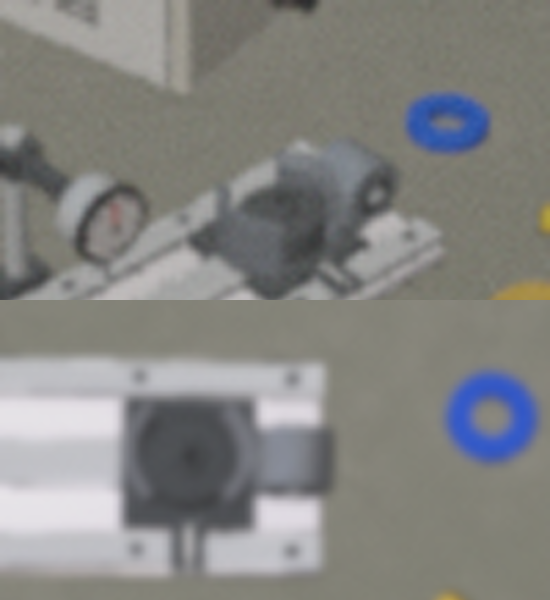

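The body sits flat and concentric in the nest: the spigot is at c5 (188,456), centred between the walls. Next is the white ring.

Call:
step_arm([
  {"tx":-0.078,"ty":-0.196,"tz":-0.1,"rx":0,"ry":0,"rz":0,"fingers":1},
  {"tx":-0.078,"ty":-0.196,"tz":-0.28,"rx":0,"ry":0,"rz":0,"fingers":1},
  {"tx":-0.078,"ty":-0.196,"tz":-0.44,"rx":0,"ry":0,"rz":0,"fingers":1},
  {"tx":-0.078,"ty":-0.196,"tz":-0.52,"rx":0,"ry":0,"rz":0,"fingers":1},
  {"tx":-0.078,"ty":-0.196,"tz":-0.544,"rx":0,"ry":0,"rz":0,"fingers":1},
], squeeze=30)

```text
time_s: 6.65
ee_pos: [0.4141, -0.2734, -0.0035]
eef_rot: [[0.097, 0.995, -0.004], [0.995, -0.097, 0.002], [0.001, -0.005, -1.0]]
contact_force: [-0.5, -0.3, 0.4]
opening: 0.998
finger_force: 0.0
```

Call:
step_arm([
  {"tx":0,"ty":0,"tz":0,"rx":0,"ry":0,"rz":0,"fingers":-1},
  {"tx":0,"ty":0,"tz":0,"rx":0,"ry":0,"rz":0,"fingers":-1},
  {"tx":0,"ty":0,"tz":0,"rx":0,"ry":0,"rz":0,"fingers":-1},
  {"tx":0,"ty":0,"tz":0,"rx":0,"ry":0,"rz":0,"fingers":-1},
  {"tx":0,"ty":0,"tz":0,"rx":0,"ry":0,"rz":0,"fingers":-1},
])

```text
time_s: 7.15
ee_pos: [0.4172, -0.2745, -0.0]
eef_rot: [[0.096, 0.995, 0.003], [0.995, -0.096, -0.0], [-0.0, 0.003, -1.0]]
contact_force: [-2.1, 1.0, 8.2]
opening: 0.488
finger_force: 29.3
```

Call:
step_arm([
  {"tx":0,"ty":0,"tz":0.1,"rx":0,"ry":0,"rz":0,"fingers":-1},
  {"tx":0,"ty":0,"tz":0.28,"rx":0,"ry":0,"rz":0,"fingers":-1},
  {"tx":0.03,"ty":0.1,"tz":0.42,"rx":0,"ry":0,"rz":0,"fingers":-1},
  {"tx":0.08,"ty":0.24,"tz":0.5,"rx":0,"ry":0,"rz":0,"fingers":-1},
  {"tx":0.12,"ty":0.4,"tz":0.5,"rx":0,"ry":0,"rz":0,"fingers":-1},
])

```text
time_s: 7.65
ee_pos: [0.4486, -0.1748, 0.1274]
eef_rot: [[0.099, 0.995, 0.008], [0.995, -0.099, -0.001], [0.0, 0.008, -1.0]]
contact_force: [1.4, 0.5, -0.6]
opening: 0.485
finger_force: 30.7
```

Call:
step_arm([
  {"tx":0.05,"ty":0.18,"tz":0,"rx":0,"ry":0,"rz":0,"fingers":-1},
  {"tx":0.1,"ty":0.36,"tz":0,"rx":0,"ry":0,"rz":0,"fingers":-1},
  {"tx":0.14,"ty":0.54,"tz":0,"rx":0,"ry":0,"rz":0,"fingers":-1},
  {"tx":0.155,"ty":0.7,"tz":0,"rx":0,"ry":0,"rz":0,"fingers":-1},
  {"tx":0.155,"ty":0.78,"tz":-0.1,"rx":0,"ry":0,"rz":0,"fingers":-1},
])

```text
time_s: 8.15
ee_pos: [0.4879, 0.0257, 0.1014]
eef_rot: [[0.091, 0.996, 0.007], [0.996, -0.091, 0.003], [0.004, 0.007, -1.0]]
contact_force: [0.3, -0.2, -0.6]
opening: 0.486
finger_force: 30.7
```

Call:
step_arm([
  {"tx":0,"ty":0,"tz":-0.08,"rx":0,"ry":0,"rz":0,"fingers":-1},
  {"tx":0,"ty":0,"tz":-0.08,"rx":0,"ry":0,"rz":0,"fingers":-1},
  {"tx":0,"ty":0,"tz":-0.08,"rx":0,"ry":0,"rz":0,"fingers":-1},
])

```text
time_s: 8.45
ee_pos: [0.485, 0.0202, 0.0792]
eef_rot: [[0.097, 0.995, 0.0], [0.995, -0.097, -0.0], [-0.0, 0.0, -1.0]]
contact_force: [-0.7, -0.8, 0.1]
opening: 0.488
finger_force: 30.7
```

Call:
step_arm([
  {"tx":0.002,"ty":0.015,"tz":-0.06,"rx":0,"ry":0,"rz":0,"fingers":-1},
  {"tx":0.002,"ty":0.015,"tz":-0.08,"rx":0,"ry":0,"rz":0,"fingers":-1},
  {"tx":0.002,"ty":0.015,"tz":-0.1,"rx":0,"ry":0,"rz":0,"fingers":-1},
  {"tx":0.002,"ty":0.015,"tz":-0.112,"rx":0,"ry":0,"rz":0,"fingers":-1},
  {"tx":0.002,"ty":0.015,"tz":-0.112,"rx":0,"ry":0,"rz":0,"fingers":-1},
])

```text
time_s: 8.95
ee_pos: [0.4856, 0.0243, 0.0505]
eef_rot: [[0.097, 0.995, 0.0], [0.995, -0.097, 0.0], [0.0, 0.0, -1.0]]
contact_force: [0.8, 0.2, -1.3]
opening: 0.487
finger_force: 30.7
```

Call:
step_arm([
  {"tx":0,"ty":0,"tz":-0.012,"rx":0,"ry":0,"rz":0,"fingers":-1},
  {"tx":0,"ty":0,"tz":-0.02,"rx":0,"ry":0,"rz":0,"fingers":-1},
  {"tx":0,"ty":0,"tz":-0.024,"rx":0,"ry":0,"rz":0,"fingers":-1},
  {"tx":0,"ty":0,"tz":-0.024,"rx":0,"ry":0,"rz":0,"fingers":-1},
])

```text
time_s: 9.35
ee_pos: [0.4858, 0.0243, 0.0445]
eef_rot: [[0.096, 0.995, 0.001], [0.995, -0.096, -0.0], [-0.0, 0.001, -1.0]]
contact_force: [1.9, -1.7, 0.4]
opening: 0.491
finger_force: 31.6
```

Call:
step_arm([
  {"tx":0,"ty":0,"tz":0,"rx":0,"ry":0,"rz":0,"fingers":1},
  {"tx":0,"ty":0,"tz":0,"rx":0,"ry":0,"rz":0,"fingers":1},
  {"tx":0,"ty":0,"tz":0.05,"rx":0,"ry":0,"rz":0,"fingers":1},
  {"tx":0,"ty":0,"tz":0.2,"rx":0,"ry":0,"rz":0,"fingers":1},
  {"tx":0,"ty":-0.05,"tz":0.36,"rx":0,"ry":0,"rz":0,"fingers":1},
])

```text
time_s: 9.85
ee_pos: [0.4843, 0.0133, 0.1352]
eef_rot: [[0.094, 0.996, -0.003], [0.996, -0.094, -0.001], [-0.001, -0.002, -1.0]]
contact_force: [0.7, 0.6, 0.4]
opening: 1.001
finger_force: 0.0
```

Call:
step_arm([
  {"tx":0,"ty":-0.19,"tz":0,"rx":0,"ry":0,"rz":0,"fingers":1},
  {"tx":-0.02,"ty":-0.38,"tz":0,"rx":0,"ry":0,"rz":0,"fingers":1},
  {"tx":-0.03,"ty":-0.57,"tz":0,"rx":0,"ry":0,"rz":0,"fingers":1},
  {"tx":-0.04,"ty":-0.76,"tz":0,"rx":0,"ry":0,"rz":0,"fingers":1},
  {"tx":-0.05,"ty":-0.94,"tz":0,"rx":0,"ry":0,"rz":0,"fingers":1},
])

```text
time_s: 10.35
ee_pos: [0.4725, -0.2247, 0.1354]
eef_rot: [[0.096, 0.995, 0.001], [0.995, -0.096, 0.0], [0.001, 0.001, -1.0]]
contact_force: [1.1, 0.0, -0.2]
opening: 0.996
finger_force: 0.0
```

Call:
step_arm([
  {"tx":0,"ty":-0.18,"tz":0,"rx":0,"ry":0,"rz":0,"fingers":1},
  {"tx":0,"ty":-0.36,"tz":0,"rx":0,"ry":0,"rz":0,"fingers":1},
  {"tx":0,"ty":-0.5,"tz":-0.1,"rx":0,"ry":0,"rz":0,"fingers":1},
  {"tx":0,"ty":-0.542,"tz":-0.24,"rx":0,"ry":0,"rz":0,"fingers":1},
  {"tx":0,"ty":-0.542,"tz":-0.35,"rx":0,"ry":0,"rz":0,"fingers":1},
])

```text
time_s: 10.85
ee_pos: [0.4716, -0.3609, 0.0462]
eef_rot: [[0.1, 0.995, -0.001], [0.995, -0.1, -0.001], [-0.001, -0.001, -1.0]]
contact_force: [0.4, -0.3, 0.2]
opening: 1.001
finger_force: 0.0
```

```bash
python3 - <<'E'
from h import *
d=cam('side','s3');t=cam('top','t3');s=telemetry.sense();print(s['ee_pos'])
a=cv2.imread('pics/s3.png')[225:295,285:385];b=cv2.imread('pics/t3.png')[232:302,290:390]
f=lambda x:cv2.resize(x,None,fx=5.5,fy=5.5,interpolation=cv2.INTER_CUBIC)
c=cv2.imread('pics/s3.png')[180:250,370:470]
cv2.imwrite('pics/c6.png',np.hstack([np.vstack([f(a)[:299,:400],f(b)[:299,:400]]),np.vstack([f(c)[:299,:399]]*2)]))
E
```

```text
[ 0.47061061 -0.35688568  0.04373887]
```

View pics/c6.png

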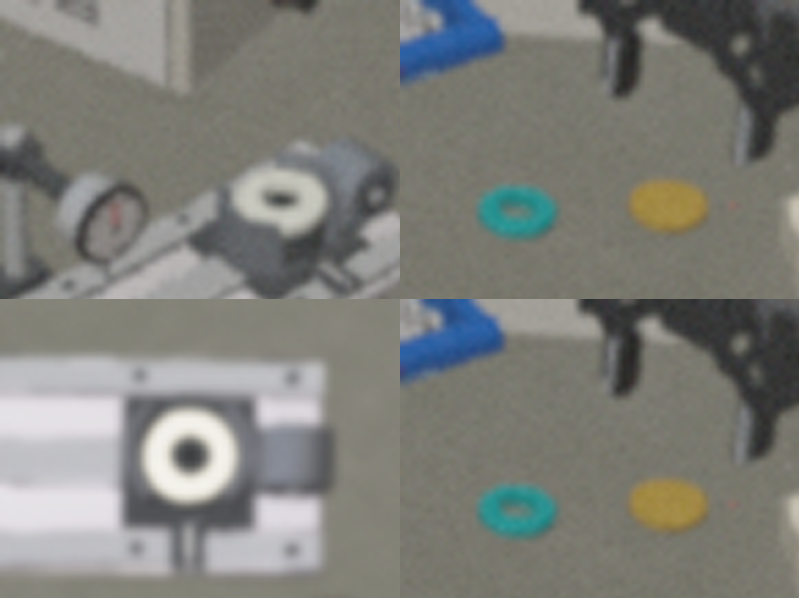

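The ring lies concentric in the nest (c6 190,455) and looks flat in the side view. The disc lies between the fingers. I grasp it next.

Call:
step_arm([
  {"tx":0.004,"ty":0,"tz":-0.1,"rx":0,"ry":0,"rz":0,"fingers":1},
  {"tx":0.004,"ty":0,"tz":-0.18,"rx":0,"ry":0,"rz":0,"fingers":1},
  {"tx":0.004,"ty":0,"tz":-0.196,"rx":0,"ry":0,"rz":0,"fingers":1},
  {"tx":0.004,"ty":0,"tz":-0.196,"rx":0,"ry":0,"rz":0,"fingers":1},
  {"tx":0.004,"ty":0,"tz":-0.196,"rx":0,"ry":0,"rz":0,"fingers":-1},
], squeeze=40)

```text
time_s: 11.45
ee_pos: [0.4749, -0.3588, -0.0003]
eef_rot: [[0.095, 0.995, 0.002], [0.995, -0.095, -0.001], [-0.001, 0.002, -1.0]]
contact_force: [0.0, -0.2, -0.4]
opening: 0.856
finger_force: 0.0
```

Call:
step_arm([
  {"tx":0,"ty":0,"tz":0,"rx":0,"ry":0,"rz":0,"fingers":-1},
  {"tx":0,"ty":0,"tz":0,"rx":0,"ry":0,"rz":0,"fingers":-1},
  {"tx":0,"ty":0,"tz":0,"rx":0,"ry":0,"rz":0,"fingers":-1},
  {"tx":0,"ty":0,"tz":0,"rx":0,"ry":0,"rz":0,"fingers":-1},
])

```text
time_s: 11.85
ee_pos: [0.4745, -0.3587, -0.0007]
eef_rot: [[0.096, 0.995, 0.002], [0.995, -0.096, -0.0], [-0.0, 0.002, -1.0]]
contact_force: [-1.9, 1.3, 9.7]
opening: 0.483
finger_force: 39.4
```

Call:
step_arm([
  {"tx":0,"ty":0,"tz":0.1,"rx":0,"ry":0,"rz":0,"fingers":-1},
  {"tx":0,"ty":0,"tz":0.28,"rx":0,"ry":0,"rz":0,"fingers":-1},
  {"tx":0,"ty":0.1,"tz":0.42,"rx":0,"ry":0,"rz":0,"fingers":-1},
  {"tx":0,"ty":0.26,"tz":0.5,"rx":0,"ry":0,"rz":0,"fingers":-1},
  {"tx":0,"ty":0.44,"tz":0.5,"rx":0,"ry":0,"rz":0,"fingers":-1},
])

```text
time_s: 12.35
ee_pos: [0.4749, -0.2498, 0.1262]
eef_rot: [[0.099, 0.995, 0.005], [0.995, -0.099, -0.002], [-0.002, 0.006, -1.0]]
contact_force: [1.7, -0.2, -1.3]
opening: 0.485
finger_force: 41.2
```

Call:
step_arm([
  {"tx":0.02,"ty":0.19,"tz":0,"rx":0,"ry":0,"rz":0,"fingers":-1},
  {"tx":0.03,"ty":0.38,"tz":0,"rx":0,"ry":0,"rz":0,"fingers":-1},
  {"tx":0.04,"ty":0.57,"tz":0,"rx":0,"ry":0,"rz":0,"fingers":-1},
  {"tx":0.044,"ty":0.76,"tz":0,"rx":0,"ry":0,"rz":0,"fingers":-1},
  {"tx":0.044,"ty":0.92,"tz":0,"rx":0,"ry":0,"rz":0,"fingers":-1},
])

```text
time_s: 12.85
ee_pos: [0.4846, -0.0156, 0.1231]
eef_rot: [[0.095, 0.996, 0.0], [0.996, -0.095, 0.001], [0.001, 0.0, -1.0]]
contact_force: [0.5, -0.1, -0.9]
opening: 0.486
finger_force: 41.2
```

Call:
step_arm([
  {"tx":0,"ty":0.12,"tz":0,"rx":0,"ry":0,"rz":0,"fingers":-1},
  {"tx":0,"ty":0.155,"tz":-0.08,"rx":0,"ry":0,"rz":0,"fingers":-1},
  {"tx":0,"ty":0.155,"tz":-0.18,"rx":0,"ry":0,"rz":0,"fingers":-1},
  {"tx":0,"ty":0.155,"tz":-0.2,"rx":0,"ry":0,"rz":0,"fingers":-1},
  {"tx":0,"ty":0.155,"tz":-0.2,"rx":0,"ry":0,"rz":0,"fingers":-1},
])

```text
time_s: 13.35
ee_pos: [0.4842, 0.0197, 0.0725]
eef_rot: [[0.097, 0.995, -0.002], [0.995, -0.097, -0.001], [-0.001, -0.002, -1.0]]
contact_force: [1.0, 0.2, -0.8]
opening: 0.486
finger_force: 41.2
```

Next: down to 0.056 first, then to 0.0515.

Call:
step_arm([
  {"tx":0.002,"ty":0,"tz":-0.04,"rx":0,"ry":0,"rz":0,"fingers":-1},
  {"tx":0.002,"ty":0,"tz":-0.062,"rx":0,"ry":0,"rz":0,"fingers":-1},
  {"tx":0.002,"ty":0,"tz":-0.072,"rx":0,"ry":0,"rz":0,"fingers":-1},
  {"tx":0.002,"ty":0,"tz":-0.084,"rx":0,"ry":0,"rz":0,"fingers":-1},
  {"tx":0.002,"ty":0,"tz":-0.084,"rx":0,"ry":0,"rz":0,"fingers":-1},
])

```text
time_s: 13.85
ee_pos: [0.4853, 0.0202, 0.0516]
eef_rot: [[0.096, 0.995, -0.0], [0.995, -0.096, -0.0], [-0.0, -0.0, -1.0]]
contact_force: [0.1, -0.3, -0.8]
opening: 0.482
finger_force: 41.2
```

Call:
step_arm([
  {"tx":0,"ty":0,"tz":0,"rx":0,"ry":0,"rz":0,"fingers":1},
  {"tx":0,"ty":0,"tz":0,"rx":0,"ry":0,"rz":0,"fingers":1},
  {"tx":0,"ty":0,"tz":0.05,"rx":0,"ry":0,"rz":0,"fingers":1},
  {"tx":0,"ty":0,"tz":0.2,"rx":0,"ry":0,"rz":0,"fingers":1},
  {"tx":0,"ty":0,"tz":0.38,"rx":0,"ry":0,"rz":0,"fingers":1},
])

```text
time_s: 14.35
ee_pos: [0.4842, 0.0198, 0.1477]
eef_rot: [[0.097, 0.995, -0.003], [0.995, -0.097, -0.002], [-0.002, -0.002, -1.0]]
contact_force: [0.6, 1.3, 0.4]
opening: 0.999
finger_force: 0.0
```

Call:
step_arm([
  {"tx":0,"ty":0,"tz":0.18,"rx":0,"ry":0,"rz":0.045,"fingers":0.2},
  {"tx":0,"ty":0,"tz":0.36,"rx":0,"ry":0,"rz":0.09,"fingers":0.2},
  {"tx":0,"ty":0.14,"tz":0.42,"rx":0,"ry":0,"rz":0.135,"fingers":0.2},
  {"tx":0.02,"ty":0.32,"tz":0.42,"rx":0,"ry":0,"rz":0.18,"fingers":0.2},
  {"tx":0.04,"ty":0.5,"tz":0.42,"rx":0,"ry":0,"rz":0.225,"fingers":0.2},
])

```text
time_s: 14.85
ee_pos: [0.4959, 0.1464, 0.2542]
eef_rot: [[-0.577, 0.817, 0.003], [0.817, 0.577, 0.003], [0.0, 0.004, -1.0]]
contact_force: [1.2, 0.8, -0.7]
opening: 0.596
finger_force: 0.0
```

Call:
step_arm([
  {"tx":0.01,"ty":0.15,"tz":0,"rx":0,"ry":0,"rz":0.045,"fingers":0.2},
  {"tx":0.02,"ty":0.28,"tz":0,"rx":0,"ry":0,"rz":0.09,"fingers":0.2},
  {"tx":0.04,"ty":0.334,"tz":0,"rx":0,"ry":0,"rz":0.135,"fingers":0.2},
  {"tx":0.04,"ty":0.334,"tz":0,"rx":0,"ry":0,"rz":0.18,"fingers":0.2},
  {"tx":0.04,"ty":0.334,"tz":0,"rx":0,"ry":0,"rz":0.225,"fingers":0.2},
])

```text
time_s: 15.35
ee_pos: [0.5053, 0.2292, 0.2527]
eef_rot: [[-0.97, 0.244, 0.001], [0.244, 0.97, -0.001], [-0.001, -0.001, -1.0]]
contact_force: [0.2, -0.4, -0.6]
opening: 0.597
finger_force: 0.0
```

Call:
step_arm([
  {"tx":0,"ty":0,"tz":0,"rx":0,"ry":0,"rz":0.05,"fingers":0.2},
  {"tx":0,"ty":0,"tz":0,"rx":0,"ry":0,"rz":0.05,"fingers":0.2},
  {"tx":0,"ty":0,"tz":0,"rx":0,"ry":0,"rz":0.05,"fingers":0.2},
])

```text
time_s: 15.65
ee_pos: [0.5054, 0.2286, 0.2526]
eef_rot: [[-0.995, 0.1, 0.001], [0.1, 0.995, 0.0], [-0.001, 0.0, -1.0]]
contact_force: [0.4, -0.1, -0.1]
opening: 0.6
finger_force: 0.0
```

```bash
python3 - <<'E'
from h import *
d=cam('side','s4');t=cam('top','t4');s=telemetry.sense();print(s['ee_pos'],s['qpos'],s['contact_force'])
a=cv2.imread('pics/s4.png')[195:325,225:390]
b=cv2.imread('pics/t4.png')[225:305,225:390]
f=lambda x:cv2.resize(x,(600,int(x.shape[0]*600/165)),interpolation=cv2.INTER_CUBIC)
cv2.imwrite('pics/c7.png',np.vstack([f(a)[:330],f(b)[:270]]))
E
```

```text
[0.50536098 0.2287342  0.25223243] [-0.93923384  0.23740202  0.55491293  1.55414055 -0.1263922   1.38570181
  1.09727872] [0.47793424 0.51389027 0.23651542]
```

View pics/c7.png

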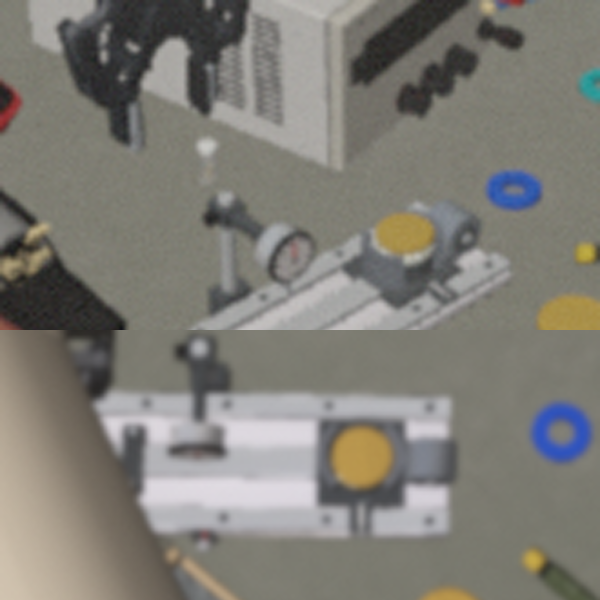

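The disc is flat on the pack at c7 (362,457). The white line is at (361,518) and the red line at (204,540); both are visible. The gripper is above the knob, so I descend.

Call:
step_arm([
  {"tx":0,"ty":0,"tz":-0.18,"rx":0,"ry":0,"rz":0,"fingers":0.2},
  {"tx":0,"ty":0,"tz":-0.36,"rx":0,"ry":0,"rz":0,"fingers":0.2},
  {"tx":0,"ty":0,"tz":-0.52,"rx":0,"ry":0,"rz":0,"fingers":0.2},
  {"tx":0,"ty":0,"tz":-0.6,"rx":0,"ry":0,"rz":0,"fingers":0.2},
  {"tx":0,"ty":0,"tz":-0.64,"rx":0,"ry":0,"rz":0,"fingers":0.2},
], squeeze=60)

```text
time_s: 16.25
ee_pos: [0.504, 0.2283, 0.0896]
eef_rot: [[-0.995, 0.098, -0.003], [0.098, 0.995, -0.002], [0.003, -0.003, -1.0]]
contact_force: [-0.6, -0.3, 0.5]
opening: 0.601
finger_force: 0.0
```

Call:
step_arm([
  {"tx":0,"ty":0,"tz":-0.06,"rx":0,"ry":0,"rz":0,"fingers":0.2},
  {"tx":0,"ty":0,"tz":-0.12,"rx":0,"ry":0,"rz":0,"fingers":0.2},
  {"tx":0,"ty":0,"tz":-0.18,"rx":0,"ry":0,"rz":0,"fingers":0.2},
  {"tx":0,"ty":0,"tz":-0.2,"rx":0,"ry":0,"rz":0,"fingers":0.2},
  {"tx":0,"ty":0,"tz":-0.2,"rx":0,"ry":0,"rz":0,"fingers":0.2},
])

```text
time_s: 16.75
ee_pos: [0.5049, 0.2286, 0.041]
eef_rot: [[-0.995, 0.096, -0.001], [0.096, 0.995, -0.001], [0.001, -0.001, -1.0]]
contact_force: [-0.6, -1.1, -0.4]
opening: 0.599
finger_force: 0.0
```

Call:
step_arm([
  {"tx":0,"ty":0,"tz":0,"rx":0,"ry":0,"rz":0,"fingers":-1},
  {"tx":0,"ty":0,"tz":0,"rx":0,"ry":0,"rz":0,"fingers":-1},
  {"tx":0,"ty":0,"tz":0,"rx":0,"ry":0,"rz":0,"fingers":-1},
  {"tx":0,"ty":0,"tz":0,"rx":0,"ry":0,"rz":0,"fingers":-1},
  {"tx":0,"ty":0,"tz":0,"rx":0,"ry":0,"rz":0,"fingers":-1},
])

```text
time_s: 17.25
ee_pos: [0.5058, 0.228, 0.0428]
eef_rot: [[-0.995, 0.097, 0.001], [0.097, 0.995, -0.0], [-0.001, -0.0, -1.0]]
contact_force: [-2.5, -3.2, 5.3]
opening: 0.215
finger_force: 58.5
```

Call:
step_arm([
  {"tx":0.004,"ty":0.04,"tz":0,"rx":0,"ry":0,"rz":0,"fingers":-1},
  {"tx":0.009,"ty":0.09,"tz":0,"rx":0,"ry":0,"rz":0,"fingers":-1},
  {"tx":0.014,"ty":0.14,"tz":0,"rx":0,"ry":0,"rz":0,"fingers":-1},
  {"tx":0.019,"ty":0.19,"tz":0,"rx":0,"ry":0,"rz":0,"fingers":-1},
  {"tx":0.023,"ty":0.24,"tz":0,"rx":0,"ry":0,"rz":0,"fingers":-1},
])

```text
time_s: 17.75
ee_pos: [0.5119, 0.2861, 0.0428]
eef_rot: [[-0.995, 0.099, -0.0], [0.099, 0.995, -0.003], [-0.0, -0.003, -1.0]]
contact_force: [-1.8, -10.2, 8.2]
opening: 0.213
finger_force: 59.0
```

Call:
step_arm([
  {"tx":0.005,"ty":0.05,"tz":0,"rx":0,"ry":0,"rz":0,"fingers":-1},
  {"tx":0.01,"ty":0.1,"tz":0,"rx":0,"ry":0,"rz":0,"fingers":-1},
  {"tx":0.015,"ty":0.15,"tz":0,"rx":0,"ry":0,"rz":0,"fingers":-1},
  {"tx":0.019,"ty":0.19,"tz":0,"rx":0,"ry":0,"rz":0,"fingers":-1},
  {"tx":0.02,"ty":0.206,"tz":0,"rx":0,"ry":0,"rz":0,"fingers":-1},
])

```text
time_s: 18.25
ee_pos: [0.5173, 0.338, 0.0428]
eef_rot: [[-0.995, 0.098, 0.001], [0.098, 0.995, -0.003], [-0.001, -0.003, -1.0]]
contact_force: [-2.4, -11.4, 9.6]
opening: 0.215
finger_force: 59.2
```

Call:
step_arm([
  {"tx":0,"ty":0,"tz":0,"rx":0,"ry":0,"rz":0,"fingers":-1},
  {"tx":0,"ty":0,"tz":0,"rx":0,"ry":0,"rz":0,"fingers":-1},
])

```text
time_s: 18.45
ee_pos: [0.5173, 0.3379, 0.0428]
eef_rot: [[-0.995, 0.098, 0.001], [0.098, 0.995, -0.002], [-0.001, -0.002, -1.0]]
contact_force: [-1.6, -8.3, 6.2]
opening: 0.213
finger_force: 58.9
```

```bash
python3 - <<'E'
from h import *
d=cam('side','s5');t=cam('top','t5');s=telemetry.sense();print(s['ee_pos'],s['contact_force'],s['opening'],s['finger_force'])
a=cv2.imread('pics/s5.png')[275:325,280:360]
b=cv2.imread('pics/t5.png')[235:293,235:335]
cv2.imwrite('pics/c8.png',np.hstack([cv2.resize(a,None,fx=5,fy=10,interpolation=cv2.INTER_CUBIC)[:500,:400],cv2.resize(cv2.imread('pics/t5.png')[255:293,255:295],(400,380),interpolation=cv2.INTER_CUBIC).repeat(1,0)[:500] if 0 else cv2.copyMakeBorder(cv2.resize(cv2.imread('pics/t5.png')[250:295,255:295],(400,450),interpolation=cv2.INTER_CUBIC),0,50,0,0,cv2.BORDER_CONSTANT)]))
E
```

```text
[0.5172735  0.33776354 0.04277763] [-1.01499505 -7.64796603  6.47678849] 0.21166838406487234 58.89429782750085
```

View pics/c8.png

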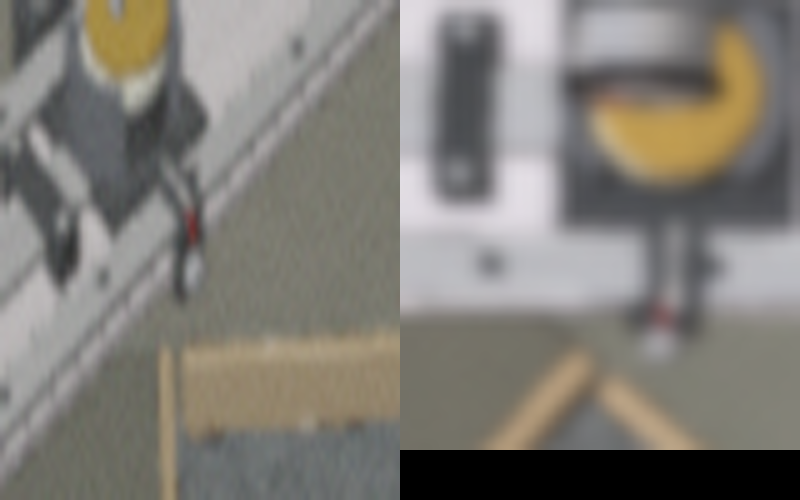

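The pull so far is about 110 mm. In c8 (top part) the white line is at x≈677 and the red line at x≈661, which leaves about 4–5 mm. I refine this numerically.

```bash
cat > lines.py <<'E'
from h import *
def go():
    ims=[];
    for i in range(4): t=imaging.get_image('top');ims.append(t['img'].astype(float))
    I=np.mean(ims,0)
    th=-.0969;bx=np.array([np.cos(th),np.sin(th)]);by=np.array([-np.sin(th),np.cos(th)]);o=np.array([.4966,.1178])
    sub=I[272:290,310-55:295];red=sub[:,:,0]-sub[:,:,1:].mean(2);red[red<15]=0
    Y,X=np.mgrid[272:290,255:295];ru,rv=(X*red).sum()/red.sum(),(Y*red).sum()/red.sum()
    P=lambda u,v:(lambda w:np.array([bx@(w-o),by@(w-o)])*1000)(pix2w(t,u,v,.027)[:2])
    r=P(ru,rv);print('red px',round(ru,2),round(rv,2),'bed',r.round(2))
    for v in range(272,281):
        row=I[v,276:288].mean(1);b=np.interp;c=276+np.argmax(row[2:9])+2
        lo=c-2;w=I[v,lo:c+3].mean(1);w=w-w.min();u=(np.arange(lo,c+3)*w).sum()/w.sum()
        print(v,np.round(row).astype(int),round(u,2),P(u,v).round(1))
go()
s=telemetry.sense();print(s['ee_pos'])
E
python3 lines.py
```

```text
red px 273.14 287.21 bed [-71.75  34.33]
272 [112 111 108 100  93 102 112 103  92  97 108 113] 282.01 [-30.9  11.9]
273 [150 148 142 123 105 114 130 117 101 114 137 148] 277.2 [-33.7  24.7]
274 [178 176 166 139 111 120 135 121 104 120 152 170] 277.2 [-36.4  24.6]
275 [187 184 171 141 111 119 134 117  98 109 139 165] 277.18 [-39.   24.6]
276 [187 184 171 141 111 118 130 110  91  95 119 151] 277.18 [-41.7  24.5]
277 [188 185 173 143 113 117 128 108  93 104 129 157] 277.19 [-44.4  24.4]
278 [185 181 169 141 112 119 129 110 100 124 153 173] 277.18 [-47.1  24.3]
279 [169 163 149 124 107 122 133 112 103 131 160 173] 277.08 [-49.8  24.5]
280 [142 131 113  99  98 117 127 106  99 124 148 158] 281.85 [-52.3  11.8]
[0.517271   0.33774066 0.04278996]
```

```bash
cat > lines.py <<'E'
from h import *
I=np.mean([imaging.get_image('top')['img'].astype(float) for i in range(4)],0);t=imaging.get_image('top')
th=-.0969;bx=np.array([np.cos(th),np.sin(th)]);by=np.array([-np.sin(th),np.cos(th)]);o=np.array([.4966,.1178])
P=lambda u,v:(lambda w:np.array([bx@(w-o),by@(w-o)])*1000)(pix2w(t,u,v,.027)[:2])
red=I[:,:,0]-I[:,:,1:].mean(2)
for v in range(279,285):
    r=red[v,276:288];c=int(np.argmax(r));l,m,h=r[max(c-1,0)],r[c],r[min(c+1,11)];u=276+c+(l-h)/(2*(l-2*m+h))
    print('R',v,r.round().astype(int),round(u,2),P(u,v).round(1))
for v in range(273,281):
    r=I[v,276:288].mean(1);c=4+int(np.argmax(r[4:8]));l,m,h=r[c-1:c+2];u=276+c+(l-h)/(2*(l-2*m+h))
    print('W',v,round(u,2),P(u,v).round(1))
E
python3 lines.py
```

```text
R 279 [-2 -2 -3 -2  3  6  2 -1 -3 -2 -2 -1] 280.92 [-49.7  14.3]
R 280 [ 1  0 -1  2 14 18  9  1 -1  0  1  2] 280.81 [-52.4  14.5]
R 281 [ 4  3  1  5 20 27 13  2  1  3  4  5] 280.83 [-55.   14.4]
R 282 [ 6  4  2  5 14 21 12  3  2  5  6  7] 280.92 [-57.7  14.1]
R 283 [6 6 4 3 6 9 6 3 4 5 6 6] 281.02 [-60.4  13.8]
R 284 [6 6 4 2 1 2 3 4 5 6 6 6] 287.5 [-62.9  -3.4]
W 273 282.05 [-33.6  11.8]
W 274 282.04 [-36.2  11.7]
W 275 281.98 [-38.9  11.8]
W 276 281.9 [-41.6  11.9]
W 277 281.86 [-44.3  12. ]
W 278 281.85 [-47.   11.9]
W 279 281.86 [-49.7  11.9]
W 280 281.82 [-52.3  11.9]
```

```bash
cat > chk.py <<'E'
from h import *
import pickle,glob
def A(n,cam): return np.mean([cv2.imread(f'pics/{x}.png')[:,:,::-1].astype(float) for x in n],0),pickle.load(open(cam+'0.pkl','rb'))
th=-.0969;bx=np.array([np.cos(th),np.sin(th)]);by=np.array([-np.sin(th),np.cos(th)]);o=np.array([.4966,.1178])
P=lambda t,u,v:(lambda w:np.array([bx@(w-o),by@(w-o)])*1000)(pix2w(t,u,v,.027)[:2])
I,t=A(['top0','t2','t3'],'top')
red=I[:,:,0]-I[:,:,1:].mean(2)
for v in (280,281,282):
    r=red[v,276:288];c=int(np.argmax(r));l,m,h=r[c-1:c+2];u=276+c+(l-h)/(2*(l-2*m+h));print('R home',v,r.round(),P(t,u,v).round(1))
for v in range(274,281):
    r=I[v,318:331].mean(1);c=4+int(np.argmax(r[4:9]));l,m,h=r[c-1:c+2];u=318+c+(l-h)/(2*(l-2*m+h));print('W home',v,r.round(),round(u,2),P(t,u,v).round(1))
# side: rectify to bed plane z=.027, 0.5 mm/px, x -75..-25, y -120..-80 and -10..40
for nm,ns,y0 in(('home',['side0','s2','s3'],-120),('red',['side0','s5'],-6),('now',['s5'],-6)):
    I,t=A(ns,'side');X,Y=np.meshgrid(np.arange(-66,-28,1.),np.arange(y0,y0+40,.5),indexing='ij')
    M=np.array([[w2pix(t,[*(o+bx*x/1e3+by*y/1e3),.027]) for x,y in zip(a,b)] for a,b in zip(X,Y)],np.float32)
    R=cv2.remap(I.astype(np.float32),M[...,0],M[...,1],cv2.INTER_CUBIC);g=R.mean(2);rd=R[...,0]-R[...,1:].mean(2)
    if nm!='home': w=np.clip(rd-20,0,None);print(nm,'red x,y',(X*w).sum()/w.sum(),(Y*w).sum()/w.sum(),rd.max())
    cv2.imwrite(f'pics/r_{nm}.png',cv2.resize(R[...,::-1],None,fx=6,fy=8))
    for x in(-50,-46,-42,-38): print(nm,x,g[int(x+66)][::2].round().astype(int))
E
python3 chk.py
```

```text
R home 280 [ 0. -0. -1.  2. 13. 19.  9.  1.  0.  1.  1.  2.] [-52.4  14.4]
R home 281 [ 4.  2.  0.  6. 21. 30. 15.  2.  3.  4.  5.  5.] [-55.   14.3]
R home 282 [ 6.  4.  2.  4. 14. 21. 12.  3.  3.  5.  6.  6.] [-57.7  14.1]
W home 274 [172. 168. 151. 121. 109. 138. 154. 125. 105. 124. 146. 151. 146.] 323.86 [-35.3 -99.4]
W home 275 [190. 185. 165. 129. 112. 142. 160. 131. 118. 147. 173. 180. 180.] 323.88 [-38.  -99.5]
W home 276 [192. 187. 168. 129. 112. 142. 161. 134. 126. 160. 184. 191. 191.] 323.91 [-40.6 -99.6]
W home 277 [192. 188. 168. 129. 111. 141. 158. 133. 127. 162. 186. 193. 194.] 323.91 [-43.3 -99.6]
W home 278 [191. 187. 166. 128. 109. 134. 150. 127. 125. 159. 184. 193. 194.] 323.91 [-46.  -99.7]
W home 279 [188. 184. 165. 129. 108. 126. 139. 122. 125. 158. 184. 193. 194.] 323.93 [-48.7 -99.8]
W home 280 [188. 185. 170. 137. 117. 127. 136. 125. 128. 156. 181. 189. 191.] 323.94 [-51.4 -99.8]
home -50 [161 161 161 162 162 162 162 161 161 160 158 154 150 142 131 119 110 107
 108 111 116 119 121 120 115 107  98  91  90  94 103 114 128 141 150 155
 159 162 162 162]
home -46 
[... 1423 characters left out ...]
  95 103 116 128 139 149 159 163 163 163 162 161
 161 162 162 161]
now -46 [161 161 157 152 145 137 129 122 113 104  97  94  94  98 106 116 124 129
 129 122 112 101  91  87  90  97 108 122 133 145 154 158 160 161 162 163
 164 164 163 162]
now -42 [145 143 141 141 142 139 137 135 133 128 123 117 110 106 106 111 120 126
 128 123 114 103  95  91  93 100 111 124 136 143 147 148 149 151 153 154
 153 151 151 151]
now -38 [ 92  93  96 101 105 102 100  98  97  93  91  89  88  92 102 111 120 125
 126 122 113 105  96  90  90  93  98 102 102 102 102 103 104 103 105 105
 105 106 106 105][ WARN:0@0.656] global loadsave.cpp:1063 imwrite_ Unsupported depth image for selected encoder is fallbacked to CV_8U.
```

The top view, which barely depends on height, puts the remaining gap at 2.5 mm. The side view's red blob includes the lip's front face, so I trust it less. I pull 2.5 mm further.

Call:
step_arm([
  {"tx":0.001,"ty":0.006,"tz":0,"rx":0,"ry":0,"rz":0,"fingers":-1},
  {"tx":0.001,"ty":0.0105,"tz":0,"rx":0,"ry":0,"rz":0,"fingers":-1},
  {"tx":0.001,"ty":0.0105,"tz":0,"rx":0,"ry":0,"rz":0,"fingers":-1},
  {"tx":0.001,"ty":0.0105,"tz":0,"rx":0,"ry":0,"rz":0,"fingers":-1},
])

```text
time_s: 19.4
ee_pos: [0.5175, 0.3398, 0.0428]
eef_rot: [[-0.995, 0.099, 0.001], [0.099, 0.995, -0.003], [-0.001, -0.003, -1.0]]
contact_force: [-1.9, -9.5, 7.7]
opening: 0.212
finger_force: 59.0
```

```bash
python3 lines.py; python3 - <<'E'
from h import *
cam('top','t6');cam('side','s6');s=telemetry.sense();print(s['ee_pos'],s['finger_force'])
a=cv2.imread('pics/s6.png')[280:315,295:335];b=cv2.imread('pics/t6.png')[255:290,262:302]
f=lambda x:cv2.resize(x,None,fx=10,fy=10,interpolation=cv2.INTER_CUBIC)
cv2.imwrite('pics/c9.png',np.hstack([f(a),f(b)]))
E
```

```text
R 279 [-2 -2 -2  0  9 12  5 -2 -3 -2 -1 -2] 280.83 [-49.7  14.6]
R 280 [ 1  0 -1  4 20 26 12  0  0  1  2  2] 280.8 [-52.4  14.6]
R 281 [ 4  2  0  6 23 31 16  2  2  4  5  5] 280.86 [-55.   14.4]
R 282 [ 6  4  2  5 15 21 12  3  3  5  6  6] 280.91 [-57.7  14.2]
R 283 [6 5 4 3 6 9 6 3 4 5 6 6] 281.08 [-60.4  13.6]
R 284 [6 6 4 2 2 2 3 4 5 6 6 6] 275.5 [-63.2  28.3]
W 273 281.58 [-33.6  13. ]
W 274 281.57 [-36.3  13. ]
W 275 281.44 [-38.9  13.2]
W 276 281.37 [-41.6  13.4]
W 277 281.34 [-44.3  13.4]
W 278 281.27 [-47.   13.5]
W 279 281.2 [-49.7  13.6]
W 280 281.08 [-52.3  13.9]
[0.51749989 0.33982053 0.04280348] 59.03687240788713
```

View pics/c9.png

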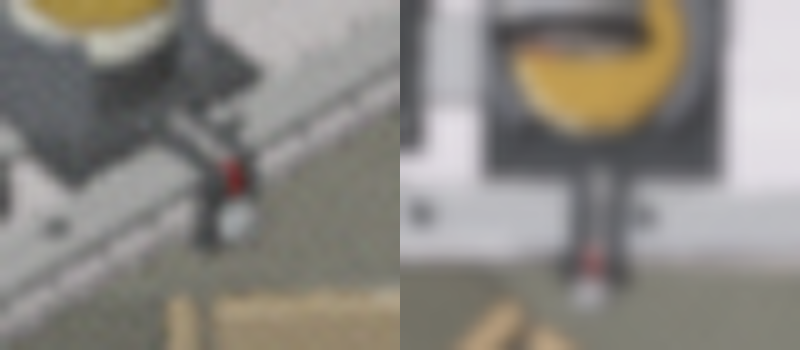

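In c9 the top view has the white line at x≈601 and the red line at x≈594, about 1.4 mm short. The side view agrees that a little remains. I make a final pull of 1.5 mm.

Call:
step_arm([
  {"tx":0.001,"ty":0.006,"tz":0,"rx":0,"ry":0,"rz":0,"fingers":-1},
  {"tx":0.001,"ty":0.006,"tz":0,"rx":0,"ry":0,"rz":0,"fingers":-1},
  {"tx":0.001,"ty":0.006,"tz":0,"rx":0,"ry":0,"rz":0,"fingers":-1},
  {"tx":0.001,"ty":0.006,"tz":0,"rx":0,"ry":0,"rz":0,"fingers":-1},
  {"tx":0.001,"ty":0.006,"tz":0,"rx":0,"ry":0,"rz":0,"fingers":-1},
])

```text
time_s: 20.25
ee_pos: [0.5176, 0.3413, 0.0428]
eef_rot: [[-0.995, 0.099, 0.0], [0.099, 0.995, -0.003], [-0.001, -0.003, -1.0]]
contact_force: [-2.7, -9.7, 7.8]
opening: 0.212
finger_force: 59.1
```

```bash
python3 lines.py; python3 -c "
from h import *
s=telemetry.sense();print(s['ee_pos'],s['finger_force'],s['joint_vel'].round(4))"
```

```text
R 279 [-2 -3 -4 -2  1  2  1 -2 -2 -1 -2 -2] 280.88 [-49.7  14.5]
R 280 [ 1 -1 -2  0  8 11  6  0  0  1  2  2] 280.92 [-52.4  14.3]
R 281 [ 4  2  0  4 17 23 12  2  2  4  5  5] 280.85 [-55.   14.4]
R 282 [ 6  4  2  5 14 20 12  3  3  5  6  6] 280.9 [-57.7  14.2]
R 283 [6 5 3 3 6 8 6 3 4 5 6 6] 281.02 [-60.4  13.8]
R 284 [6 6 4 2 1 2 3 4 5 6 6 6] 286.33 [-62.9  -0.3]
W 273 280.9 [-33.6  14.8]
W 274 280.9 [-36.3  14.7]
W 275 280.89 [-39.   14.7]
W 276 280.89 [-41.6  14.6]
W 277 280.87 [-44.3  14.6]
W 278 280.87 [-47.   14.5]
W 279 280.87 [-49.7  14.5]
W 280 280.87 [-52.4  14.4]
[0.51765247 0.34132858 0.04278098] 59.07253825105727 [-0.0005  0.0008  0.0007 -0.0017 -0.0002 -0.0012  0.0021]
```

The white line now meets the red line: both are at column 280.9, or 14.4 mm along the bed. The knob is held with 59 N and the arm is still, so I hand in.

```bash
python3 -c "
from workcell import env
print(env.hand_in())"
```

```text
the job is handed in; nothing more can be done
None
```

I handed the job in without getting a verdict: body, ring and disc lie in the nest, and the slide is held at the red line (lines agree to about 0.1 mm in the top camera) with the knob gripped at 59 N; I never measured the stylus lift itself.

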